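# Hook and snap the lid onto a desk backup battery

## Task

Put the orange lid back on the desk backup battery: hold it tilted with its thin black lip low, hook the lip under the steel ledge next to the unit's display and slide it in gently (never over 12 N while the lid is still well tilted) until you feel it meet the stop, then swing the other end down and press until it snaps under the red spring catch and lies fully home. Press the end down slowly, never with more than 35 N between lid and unit; let go at the end, and leave the other things on the desk where they are.

Things in the scene. Friction and masses are not known exactly. Their poses are not given: they have to be found in the camera images.
- unit: Fixed black desk backup battery, 254 x 140 mm, x lengthwise, z up; origin on the desk under the nominal bay centre (unit x -134 to +120 mm). Block with green display at x -134 to -106, 62 mm high. The grey bay frame (seats, stop, ledge, catch) is adjustable lengthwise: fixed firmly, but in each run up to 15 mm either way along unit x from nominal. This pose does not show it: feel for the stop.
- bay (a point): Unit (0, 0, 45) mm, axes as the unit: nominal bay centre, at the height of the seats that carry the lid's underside. Seated, the lid is flat, its origin here (plus the frame's lengthwise offset), its x along the unit's x. Bay: 153 mm from stop to front wall (nominal x +78), side walls at y +-52, walls' tops at z 55. Battery packs in it reach z 42.
- stop_nominal (a point): Unit (-75, 0, 45) mm: nominal foot of the stop wall (faces +x), where the seated lip's end bears; the wall closes the back of the slot under the ledge. True place up to 15 mm off along unit x (not measured); it does not shift under load.
- ledge_nominal (a point): Unit (-67, 0, 54) mm: nominal lower front edge of the steel ledge (x -85 to -67, 124 mm across, underside z 54, top z 59). The slot for the lip is 9 mm high and 8 mm deep, open to +x. True place up to 15 mm off along unit x, together with the stop.
- catch_nominal (a point): Unit (79.5, 0, 58.5) mm: nominal axis (along y) of the red spring catch, a round nose of radius 6, 30 mm wide, in the middle of the front wall; moves with the frame's offset. It gives up to 6 mm to +x (1.2 N, plus 0.4 N per mm) as the lid's front edge is pressed past it (about 2 to 10 N), then springs out over the seated lid's top edge.
- lid: Loose orange lid, 175 to 290 g, flat on the desk, right side up. Origin at its underside, mid length (x -75 to +75 mm) and mid width (100). Plate 10 thick, x -59 to +75; black lip at the -x end, z 0 to 4, x -75 to -59, full width. Black grip fin on top: x -22 to +38, 14 thick in y, z 10 to 38. Tilted 8 to 25 degrees, lip low, the lip enters the slot; flat, the front wall bars it.
- lip (a point): Middle of the bottom edge of the lid's lip end: lid (-75, 0, 0) mm, axes as the lid.
- grip (a point): Point inside the lid's grip fin, near the centre of mass in plan: lid (8, 0, 30) mm, axes as the lid. The fin's top is 8 mm above it, the plate's top 20 mm below it.
- tape_dispenser: Loose black tape dispenser, 140 x 55 x 85 mm, origin under its centre; leave alone.
- binder_clip: Loose blue binder clip, about 65 x 41 x 20 mm, origin under its blue body; leave alone.
- coaster: Loose round wooden coaster, diameter 96, 8 mm thick, origin under its centre; leave alone.
- stapler: Loose red and black stapler, 150 x 36 x 50 mm, origin under its centre; leave alone.
- pen_cup: Loose white ceramic cup, diameter 76, 100 mm high, origin under its centre; leave alone.
- notebook: Loose blue notebook, 150 x 210 x 18 mm, origin under its centre; leave alone.
Not all that is in view belongs to the job. Of the things that look like the lid, the middle-sized one is meant.

How it is judged:
On the way:
1. the lid, tilted, has its lip down in the ledge slot and bears against the unit (angle between the z axis of lid and the z axis of unit, either way round above 0.08 rad and x of lip in the frame of unit between -0.095 and -0.0515 m and z of lip in the frame of unit between 0.042 and 0.0525 m and contact force between lid and unit above 0.5 N), for 0.1 s.
At the end, for the whole second after the job is handed in: The lid lies at rest in the bay, fully home: its underside within about 2 mm of the seats (45 mm above the desk), flat to 0.025 rad, lip end under the ledge (lip 55 to 95 mm from the unit's origin towards the display), centred across to 4 mm, released (z of lid in the frame of unit between 0.043 and 0.0468 m and angle between the z axis of lid and the z axis of unit, either way round below 0.025 rad and angle between lid's own z axis and vertical below 0.1 rad and x of lip in the frame of unit between -0.095 and -0.0555 m and y of lid in the frame of unit between -0.004 and 0.004 m and linear speed of lid below 0.02 m/s); the robot touches nothing.
It fails at once if the lid, still tilted by more than 0.15 rad, is pushed against the unit with more than 12 N (angle between the z axis of lid and the z axis of unit, either way round above 0.15 rad and contact force between lid and unit above 12 N).
It fails at once if the lid is pushed against the unit with more than 35 N (contact force between lid and unit above 35 N).
It fails at once if another thing on the desk is moved more than 15 mm (distance of any of tape_dispenser, binder_clip, coaster, stapler, pen_cup, notebook from where it was at the start of the episode above 0.015 m).
It also fails if it takes over 58 s, if anything falls off the work surface, if the arm or the gripper's body presses on something with over 40 N, if the wrist force passes 120 N, or if a joint passes its speed limit or range.

## Robot

A 6-joint arm with a two-finger parallel gripper is mounted at the origin on the work surface. World frame = base frame: x ahead of the robot, y to its left, z up, the work surface at z = 0. Lengths are in m, angles in rad, forces in N, time in s.
With the tool pointing down it reaches from about 0.3 to 0.775 m from the base axis. Payload 14.6 kg.
Tool frame: the origin (TCP) lies at the very end of the fingers, on their centre line; the grasp point (between the pads) lies 19 mm behind it; z points along the fingers, y is the line along which they close (so a half turn about z gives the same grasp; the last joint's range is limited). The gripper opens to 94 mm and grips with 3 to 60 N. Pads are 16 mm wide; open, the fingers measure 119 mm over their backs; the gripper's body (75 mm by 177 mm) begins 78 mm behind the grasp point.
Start: joints at [1.131, 0.3, 1.521, -0, 1.321, -0.067], TCP at [0.2, 0.512, 0.205] pointing down, gripper open.
Joint ranges: [-3.03, 3.03], [-0.79, 2.21], [0.23, 2.52], [-1.04, 4.18], [0, 3.07], [-2.55, 2.55]. Speed limits (rad/s): [2.22, 2.22, 2.57, 3.14, 3.14, 3.14].

## Interface

Orientations are given as [roll, pitch, yaw] about the fixed x, y, z axes, in that order (R = Rz(yaw) Ry(pitch) Rx(roll)).
In Python, from station import ctrl, cams gives the robot as it stands. The module is installed in compiled form; this text tells all that it offers.
- The arm moves only by the tool arm_command, never from a script. Its argument "plan" is a list that holds one entry, the list of rows, each a list of 7 numbers: the shift along the tool's x, y, z in fractions of the full range, 1 being 1000 mm, then the turn, a rotation vector about the tool's x, y, z in a scale on which 1.0 is 45 degrees, then the closure, from -1 (fully open) to 1 (shut). A call has 1 to 12 rows; each row is the pose to reach, as a shift and turn from the pose commanded when the call began, along the tool's axes at that moment; what a row does not reach only later rows make up. A row lasts 1/10 s, in which the tool goes at most 50 mm and 8.59 degrees, less where a joint would pass 70% of its speed; a pose out of reach is approached as far as the arm can. No shift or turn number may pass 1 either way. A call with a gripper value outside its range is refused whole. The fingers move at their own pace and stop on an object; "squeeze" is the grip in N (left out, the last holds). Time passes only in rows, so rows that repeat a pose let the fingers close. It gives the time, the measured TCP pose, the force, the opening and the grip force at its end, in the units of the state.
- ctrl.get_obs(): the state, without advancing time (a new reading comes with each control period).
- cams.camera(name): name is "scene" or "top" or "wrist"; returns (picture, depth): 480x640x3 uint8, blue, green, red; 480x640 float32, m along the optical axis (not along the pixel's ray), 0 where there is no reading.
- cams.camera_info(name): a dict with "fx", "fy", "cx", "cy" (pixels), "world_to_cam" (4x4, takes a point from world to camera coordinates). Camera axes: x right, y down, z forward; pixel columns grow to the right and rows downward; lengths in m; the calibration is good to about 2 mm. A picture is of the moment at which its call begins: read the wrist's pose just before it. camera_info takes no time and is no camera call; for the wrist camera it gives the pose at the moment of the call.
- ctrl.hand_in(): hands the job in; it is judged then, once.
The state is a dict: "time_s": time; "qpos": joint angles; "joint_vel": joint speeds; "tau": joint torques, N m; "ee_pos": TCP position; "eef_rot": TCP orientation; "force": force on the tool from outside, world axes, zero at the start; "moment": the same for the moment, N m; "grip_width": finger opening in m; "grip_force": force on a finger pad.
Only numpy, scipy, OpenCV 4.12 (cv2) and the standard library are available. Lean on these libraries where they do the work, as an engineer would, in place of code of your own. Each camera call takes 0.05 s, during which the arm holds its last target. There are 200 camera calls.

## Working session

There is one attempt and no reset: what is moved stays moved. The work goes in short steps, Python scripts to look and compute and a tool call to move; the robot and the scene stay as the last step left them, time stands still between calls to the robot, and variables do not carry over. Pictures are saved under pics/ and viewed, at most 10 in all, crops included, and the job is handed in when it is done.

Besides the shell and the picture viewer there is one more tool, called after ">>>" as name([rows], argument=value, ...), one row to a line, values as JSON. arm_command: Moves the arm, as the interface text tells. Its arguments: {"type":"object","properties":{"plan":{"type":"array"},"squeeze":{"type":"number"}},"required":["plan"]}

```bash
mkdir -p pics; cat > h.py <<'E'
import numpy as np, cv2
from scipy.spatial.transform import Rotation as R
from station import ctrl, cams
def cloud(name):
    im,d=cams.camera(name); k=cams.camera_info(name)
    v,u=np.indices(d.shape)
    P=np.stack([(u-k['cx'])/k['fx']*d,(v-k['cy'])/k['fy']*d,d],-1)
    T=np.linalg.inv(np.array(k['world_to_cam']))
    return im,d,P@T[:3,:3].T+T[:3,3],k
def ray(k,u,v,z):
    T=np.linalg.inv(np.array(k['world_to_cam']))
    r=T[:3,:3]@np.array([(u-k['cx'])/k['fx'],(v-k['cy'])/k['fy'],1.])
    return T[:3,3]+r*(z-T[2,3])/r[2]
E
python3 - <<'E'
from h import *
o=ctrl.get_obs();print(o['time_s'],o['ee_pos'],o['eef_rot'],o['force'])
for n in('scene','top'):
    im,d,P,k=cloud(n);cv2.imwrite(f'pics/{n}0.png',im);np.savez(f'{n}0.npz',im=im,d=d,P=P)
    hsv=cv2.cvtColor(im,cv2.COLOR_BGR2HSV);m=cv2.inRange(hsv,(5,120,80),(22,255,255))
    N,l,s,c=cv2.connectedComponentsWithStats(m)
    for i in range(1,N):
        if s[i,4]>80:
            p=P[(l==i)&(d>0)];print(n,s[i],c[i].round(),np.median(p,0).round(3),cv2.minAreaRect((p[:,:2]*1000).astype(np.float32)) if len(p) else '')
E
```

```text
0.0 [0.2002245  0.51197889 0.2048944 ] [-3.14044931e+00 -5.50351145e-05  2.76877803e+00] [0.06913858 0.4639976  0.1947734 ]
scene [ 55   0  32  70 312] [71. 34.] [-0.593 -1.193 -0.231] ((-682.16845703125, -1254.4112548828125), (255.83230590820312, 17.614303588867188), 34.42587661743164)
scene [ 214  137   72   64 2543] [249. 169.] [ 0.283 -0.23   0.014] ((269.9305114746094, -235.04017639160156), (202.0431365966797, 146.35960388183594), 30.9819393157959)
scene [314 196  34  27 740] [330. 209.] [0.387 0.006 0.008] ((387.6719055175781, 6.016170501708984), (91.11572265625, 87.55773162841797), 13.846494674682617)
scene [ 216  232   45   48 1787] [239. 256.] [ 0.564 -0.195  0.01 ] ((555.6317138671875, -199.75770568847656), (147.6101837158203, 100.24657440185547), 7.452825546264648)
scene [284 243  47  33 960] [307. 260.] [ 0.553 -0.033  0.007] ((547.3413696289062, -33.25139236450195), (77.40098571777344, 101.56224060058594), 21.920513153076172)
scene [ 10 282  33  26 136] [ 28. 295.] [ 0.821 -0.532  0.2  ] ((819.7971801757812, -533.39208984375), (95.4571762084961, 13.614625930786133), 61.02968978881836)
scene [  0 299  39  34 340] [ 16. 315.] [ 0.866 -0.535  0.199] ((859.7294921875, -543.71435546875), (94.31109619140625, 37.3066520690918), 63.382286071777344)
top [ 372  209   37   46 1209] [390. 231.] [ 0.557 -0.195  0.011] ((558.478515625, -199.41790771484375), (135.5482177734375, 102.6086196899414), 7.276787757873535)
top [317 218  39  33 716] [336. 234.] [ 0.545 -0.033  0.008] ((547.0631713867188, -32.885520935058594), (74.01057434082031, 101.94652557373047), 22.05742073059082)
top [308 272  30  30 709] [322. 286.] [0.385 0.006 0.009] ((385.732421875, 5.602409362792969), (88.18934631347656, 88.66887664794922), 46.808067321777344)
top [ 365  287   76   81 2817] [402. 327.] [ 0.269 -0.233  0.015] ((269.783203125, -236.0554656982422), (198.93423461914062, 148.87237548828125), 31.667205810546875)
```

```bash
python3 - <<'E'
import cv2,numpy as np
a=cv2.imread('pics/top0.png');b=cv2.imread('pics/scene0.png')
cv2.imwrite('pics/crop0.png',cv2.resize(a[180:340,260:470],None,fx=3.5,fy=3.5,interpolation=cv2.INTER_CUBIC))
z=np.load('top0.npz');P,d,im=z['P'],z['d'],z['im']
# black/unit: points by height
for lo,hi in((.05,.07),(.035,.05)):
    m=((P[...,2]>lo)&(P[...,2]<hi)&(d>0)).astype(np.uint8)
    N,l,s,c=cv2.connectedComponentsWithStats(m)
    for i in range(1,N):
        if s[i,4]>60:
            p=P[l==i];print(lo,s[i],np.median(p,0).round(3),cv2.minAreaRect((p[:,:2]*1000).astype(np.float32)))
E
```

```text
0.05 [483 138  71  40 216] [ 0.782 -0.574  0.061] ((781.2086181640625, -579.630615234375), (238.48768615722656, 13.761467933654785), 60.23744583129883)
0.05 [314 172  16   6  62] [0.723 0.014 0.054] ((721.9064331054688, 16.08061408996582), (15.854243278503418, 46.241111755371094), 5.813999176025391)
0.05 [250 198  10  11  63] [0.628 0.215 0.062] ((626.8287353515625, 214.9918975830078), (25.635141372680664, 27.891462326049805), 6.620882511138916)
0.05 [235 199  45  60 715] [0.516 0.197 0.057] ((550.1596069335938, 207.5391845703125), (174.37315368652344, 124.9825668334961), 5.864059925079346)
0.05 [488 216  16  20  67] [ 0.587 -0.518  0.06 ] ((578.6178588867188, -511.35089111328125), (62.02111053466797, 31.339845657348633), 28.78375244140625)
0.05 [ 514  236  121   86 8235] [ 0.419 -0.727  0.063] ((422.2590637207031, -729.5927734375), (230.57095336914062, 326.7596740722656), 5.769824028015137)
0.05 [236 266  48  14 440] [0.417 0.192 0.063] ((417.279541015625, 193.13604736328125), (29.0059757232666, 138.77694702148438), 5.830190181732178)
0.05 [394 313  21  29 208] [ 0.269 -0.234  0.056
[... 317 characters left out ...]
8125, -543.7313842773438), (155.50083923339844, 9.356388092041016), 60.871856689453125)
0.035 [  64  175   43   58 1259] [0.62  0.741 0.039] ((619.9371337890625, 737.1163940429688), (119.98468780517578, 178.37318420410156), 89.82994079589844)
0.035 [232 193  47  10 147] [0.651 0.211 0.044] ((646.8729248046875, 217.08560180664062), (21.340299606323242, 140.47267150878906), 5.433311462402344)
0.035 [ 238  203   38   49 1164] [0.546 0.209 0.044] ((558.8009033203125, 208.9580841064453), (151.54888916015625, 107.69635009765625), 7.960350513458252)
0.035 [388 219   7  20  84] [ 0.561 -0.198  0.039] ((561.05126953125, -198.02944946289062), (59.68566131591797, 14.996206283569336), 5.392873287200928)
```

View pics/top0.png

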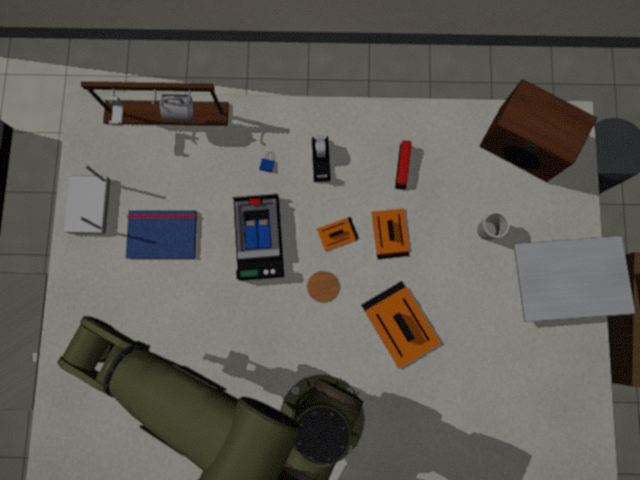

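View pics/crop0.png

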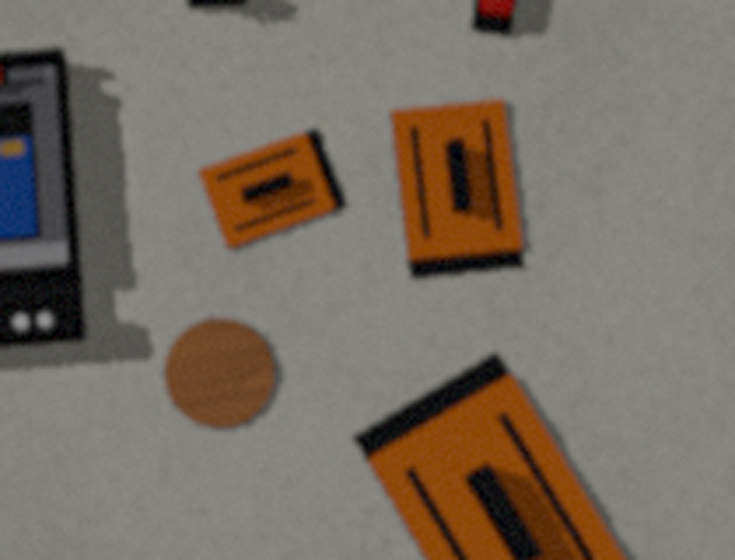

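View pics/scene0.png

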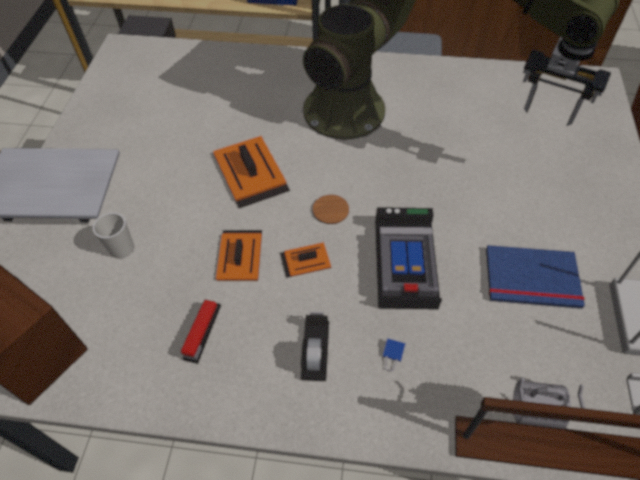

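Lid look-alikes in the top view are the small one at (337,234), the middle one at (391,232) and the large one at (402,325). The middle one is meant: its plate measures 135 x 102 mm, its lip faces the robot, and the crop confirms it. The unit is at (258,236), with the display towards the robot and the red catch on the far side.

```bash
cat >> h.py <<'E'
def delta(p,yaw,tilt=0):
    "mm shift + rotvec in tool axes to TCP p, tool yaw about z (down), tilt about lid y (lip low >0)"
    o=ctrl.get_obs();R0=R.from_euler('xyz',o['eef_rot'])
    Rt=R.from_euler('z',yaw)*R.from_euler('y',-tilt)*R.from_euler('z',np.pi)*R.from_euler('x',np.pi)
    s=R0.inv().apply(np.array(p)-o['ee_pos'])*1000
    print('t',round(o['time_s'],2),'shift',s.round(1),'rot',(R0.inv()*Rt).as_rotvec().round(4),'F',np.round(o['force'],2))
E
python3 -c "
from h import *
delta([.5585,-.199,.23],.115)"
```

```text
t 0.1 shift [-592.6 -531.7  -24.5] rot [-1.000e-03 -3.000e-04 -4.878e-01] F [ 0.88 -0.4   0.84]
```

Careful with the scale: shifts go in shares of 1000 mm and turns go in shares of 45 degrees. That gives: -593 mm / 1000 = -0.593, -532 mm / 1000 = -0.532, -0.488 rad / 0.7854 = -0.6213.

>>> arm_command([
  [[-0.593,-0.532,-0.025,0,0,-0.6213,-1],[-0.593,-0.532,-0.025,0,0,-0.6213,-1],[-0.593,-0.532,-0.025,0,0,-0.6213,-1],[-0.593,-0.532,-0.025,0,0,-0.6213,-1],[-0.593,-0.532,-0.025,0,0,-0.6213,-1],[-0.593,-0.532,-0.025,0,0,-0.6213,-1],[-0.593,-0.532,-0.025,0,0,-0.6213,-1],[-0.593,-0.532,-0.025,0,0,-0.6213,-1],[-0.593,-0.532,-0.025,0,0,-0.6213,-1],[-0.593,-0.532,-0.025,0,0,-0.6213,-1],[-0.593,-0.532,-0.025,0,0,-0.6213,-1],[-0.593,-0.532,-0.025,0,0,-0.6213,-1]],
], squeeze=45)

```text
time_s: 1.3
ee_pos: [0.4666, -0.0172, 0.2241]
eef_rot: [3.142, 0.0, -3.027]
force: [0.3, 0.5, -0.8]
grip_width: 0.0936
grip_force: 0.0
```

```bash
python3 -c "
from h import *
delta([.5585,-.199,.23],.115)"
```

```text
t 1.3 shift [ -70.4 -191.2   -5.9] rot [ 0.0001  0.0001 -0.    ] F [ 0.32  0.53 -0.84]
```

To row units: -191 mm / 1000 = -0.191, -70 mm / 1000 = -0.07.

>>> arm_command([
  [[-0.07,-0.191,-0.006,0,0,0,-1],[-0.07,-0.191,-0.006,0,0,0,-1],[-0.07,-0.191,-0.006,0,0,0,-1],[-0.07,-0.191,-0.006,0,0,0,-1],[-0.07,-0.191,-0.006,0,0,0,-1],[-0.07,-0.191,-0.006,0,0,0,-1],[-0.07,-0.191,-0.006,0,0,0,-1]],
])

```text
time_s: 2.0
ee_pos: [0.5573, -0.1958, 0.2299]
eef_rot: [3.141, -0.0, -3.026]
force: [-0.1, -0.7, -0.3]
grip_width: 0.094
grip_force: 0.0
```

```bash
python3 - <<'E'
from h import *
o=ctrl.get_obs();print(o['ee_pos'],o['eef_rot'],o['joint_vel'].max() if hasattr(o['joint_vel'],'max') else '')
im,d,P,k=cloud('wrist');cv2.imwrite('pics/w1.png',im);np.savez('w1.npz',im=im,d=d,P=P)
hsv=cv2.cvtColor(im,cv2.COLOR_BGR2HSV);m=cv2.inRange(hsv,(5,120,80),(22,255,255))
m=cv2.morphologyEx(m,cv2.MORPH_CLOSE,np.ones((25,25)))
N,l,s,c=cv2.connectedComponentsWithStats(m)
for i in range(1,N):
    if s[i,4]>800:
        r=cv2.boxPoints(cv2.minAreaRect(np.argwhere(l==i)[:,::-1].astype(np.float32)))
        g=(l==i)&(d>0); print(s[i],'depthz',np.median(P[g],0).round(4))
        q=np.array([ray(k,u,v,.010)[:2] for u,v in r]);print((q*1000).round(1).tolist(),cv2.minAreaRect((q*1000).astype(np.float32)))
f=(P[...,2]>.03)&(P[...,2]<.045)&(d>0)&(abs(P[...,0]-.56)<.07)&(abs(P[...,1]+.2)<.07)
p=P[f];print('fin',f.sum(),np.median(p[:,2]),cv2.minAreaRect((p[:,:2]*1000).astype(np.float32)))
E
```

```text
[ 0.55733782 -0.19582071  0.22987592] [ 3.14117602e+00 -4.36144603e-04 -3.02584874e+00] 0.012972735933212569
[ 269    0  106   45 2462] depthz [ 0.3582 -0.2287  0.015 ]
[[350.0, -268.7], [337.8, -164.7], [377.0, -158.4], [389.5, -265.5]] ((363.5751953125, -214.2885284423828), (39.579345703125, 107.82566833496094), 6.680280685424805)
[ 482   23   90   97 6772] depthz [0.3825 0.0046 0.0085]
[[345.3, -52.8], [334.8, 36.7], [424.4, 64.6], [435.6, -31.0]] ((384.8547668457031, 5.884288787841797), (92.26885986328125, 107.3946762084961), 6.680747032165527)
[ 270  152   90  116 9878] depthz [ 0.5531 -0.1995  0.0109]
[[497.9, -255.9], [485.4, -158.0], [617.9, -136.7], [631.7, -243.4]] ((558.2401733398438, -198.6774139404297), (134.29684448242188, 107.53630065917969), 7.371743202209473)
[ 410  176   95   81 5465] depthz [ 0.5428 -0.0343  0.0084]
[[528.5, -97.0], [491.7, -1.2], [558.3, 33.8], [598.0, -65.9]] ((543.4122924804688, -31.58495330810547), (76.07901000976562, 110.53499603271484), 21.680814743041992)
fin 724 0.0387779943946753 ((558.7974853515625, -198.72337341308594), (59.74863815307617, 13.877134323120117), 6.752713203430176)
```

View pics/w1.png

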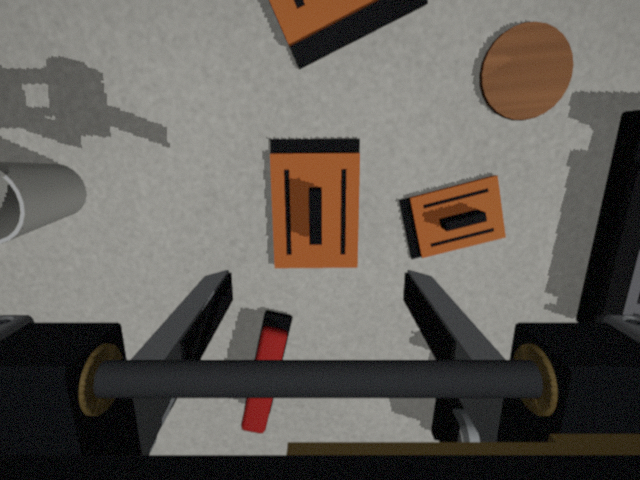

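```bash
python3 -c "
from h import *
delta([.5588,-.1987,.014],.118)"
```

```text
t 2.05 shift [ -1.   -3.3 216.2] rot [ 0.0001  0.     -0.0017] F [ 0.44 -0.9  -0.71]
```

To row units: 170 mm / 1000 = 0.17, 120 mm / 1000 = 0.12.

>>> arm_command([
  [[-0.001,-0.003,0.12,0,0,0,-1],[-0.001,-0.003,0.12,0,0,0,-1],[-0.001,-0.003,0.12,0,0,0,-1],[-0.001,-0.003,0.17,0,0,0,-1],[-0.001,-0.003,0.17,0,0,0,-1],[-0.001,-0.003,0.17,0,0,0,-1]],
])

```text
time_s: 2.65
ee_pos: [0.5591, -0.1989, 0.0613]
eef_rot: [3.141, -0.0, -3.025]
force: [-0.4, -0.6, 0.6]
grip_width: 0.0942
grip_force: 0.0
```

```bash
python3 -c "
from h import *
delta([.5588,-.1987,.014],.118)"
```

```text
t 2.65 shift [ 0.3  0.2 47.3] rot [ 0.0001 -0.0002 -0.0018] F [-0.36 -0.61  0.62]
```

>>> arm_command([
  [[0,0,0.025,0,0,0,-1],[0,0,0.046,0,0,0,-1],[0,0,0.046,0,0,0,-1],[0,0,0.046,0,0,0,1],[0,0,0.046,0,0,0,1],[0,0,0.046,0,0,0,1],[0,0,0.046,0,0,0,1],[0,0,0.046,0,0,0,1],[0,0,0.046,0,0,0,1],[0,0,0.046,0,0,0,1]],
])

```text
time_s: 3.65
ee_pos: [0.559, -0.1996, 0.014]
eef_rot: [3.142, -0.0, -3.026]
force: [0.4, 0.4, -0.9]
grip_width: 0.0414
grip_force: 0.0
```

>>> arm_command([
  [[0,0,0,0,0,0,1],[0,0,0,0,0,0,1],[0,0,0,0,0,0,1],[0,0,0,0,0,0,1],[0,0,0,0,0,0,1],[0,0,0,0,0,0,1]],
])

```text
time_s: 4.25
ee_pos: [0.559, -0.1996, 0.014]
eef_rot: [3.142, -0.0, -3.026]
force: [0.5, 0.3, 0.6]
grip_width: 0.0137
grip_force: 45.0
```

```bash
python3 -c "
from h import *
delta([.66,.2,.24],.102)"
```

```text
t 4.25 shift [-146.3  385.3 -226. ] rot [ 0.     -0.      0.0132] F [0.46 0.32 0.55]
```

To row units: 385 mm / 1000 = 0.385, -226 mm / 1000 = -0.226, 0.013 rad / 0.7854 = 0.0166.

>>> arm_command([
  [[0,0,-0.03,0,0,0,1],[0,0,-0.07,0,0,0,1],[0,0,-0.11,0,0,0,1],[-0.146,0.385,-0.226,0,0,0.0166,1],[-0.146,0.385,-0.226,0,0,0.0166,1],[-0.146,0.385,-0.226,0,0,0.0166,1],[-0.146,0.385,-0.226,0,0,0.0166,1],[-0.146,0.385,-0.226,0,0,0.0166,1],[-0.146,0.385,-0.226,0,0,0.0166,1],[-0.146,0.385,-0.226,0,0,0.0166,1],[-0.146,0.385,-0.226,0,0,0.0166,1],[-0.146,0.385,-0.226,0,0,0.0166,1]],
])

```text
time_s: 5.45
ee_pos: [0.6598, 0.2032, 0.2405]
eef_rot: [3.141, 0.0, -3.037]
force: [-0.3, -1.3, -2.5]
grip_width: 0.0137
grip_force: 45.0
```

>>> arm_command([
  [[0,0,0,0,0,0,1],[0,0,0,0,0,0,1],[0,0,0,0,0,0,1]],
])

```text
time_s: 5.75
ee_pos: [0.6596, 0.1985, 0.2394]
eef_rot: [-3.141, -0.001, -3.04]
force: [-0.3, -1.0, -1.2]
grip_width: 0.0136
grip_force: 45.0
```

```bash
python3 - <<'E'
from h import *
o=ctrl.get_obs();print(o['ee_pos'],o['eef_rot'],o['grip_width'],o['force'])
im,d,P,k=cloud('wrist');cv2.imwrite('pics/w2.png',im);np.savez('w2.npz',im=im,d=d,P=P)
for n in('top','scene'):
    a,b,c,kk=cloud(n);np.savez(n+'2.npz',im=a,d=b,P=c);cv2.imwrite(f'pics/{n}2.png',a)
for lo,hi in((.06,.066),(.0565,.0615),(.052,.0565),(.043,.049)):
    m=((P[...,2]>lo)&(P[...,2]<hi)&(d>0)).astype(np.uint8)
    N,l,s,c=cv2.connectedComponentsWithStats(m)
    for i in range(1,N):
        if s[i,4]>150:
            p=P[l==i];print(lo,s[i],np.median(p,0).round(4),cv2.minAreaRect((p[:,:2]*1000).astype(np.float32)))
E
```

```text
[0.6596158  0.19849027 0.23937881] [-3.14121846e+00 -1.17234869e-03 -3.04041925e+00] 0.013603416476490849 [-0.26815529 -0.97049863 -1.16258149]
0.06 [135 307  29  53 236] [0.7944 0.032  0.0632] ((806.3040161132812, 31.637882232666016), (66.97526550292969, 22.23280143737793), 25.016891479492188)
0.06 [164 310  11  49 321] [0.807  0.0448 0.0645] ((808.9740600585938, 43.837886810302734), (58.216495513916016, 8.057790756225586), 4.189776420593262)
0.0565 [ 271    7  137   26 3226] [0.4726 0.1987 0.0594] ((472.4329833984375, 198.65806579589844), (19.842737197875977, 124.02749633789062), 6.364879131317139)
0.0565 [137 306  29  53 177] [0.7929 0.032  0.0591] ((806.31982421875, 31.62061309814453), (68.90084075927734, 22.463077545166016), 24.593830108642578)
0.052 [272  30  13  99 934] [0.5268 0.1473 0.0554] ((529.7603759765625, 147.15928649902344), (86.54601287841797, 10.612384796142578), 5.239724159240723)
0.052 [390  30  16  99 987] [0.516  0.2603 0.0553] ((518.1690063476562, 260.5832824707031), (86.8814697265625, 11.535372734069824), 6.766618728637695)
0.043 [ 284   31  110   98 3519] [0.5034 0.2021 0.0455] ((522.4600830078125, 203.90103149414062), (88.86299133300781, 104.44249725341797), 5.786813735961914)
```

View pics/w2.png

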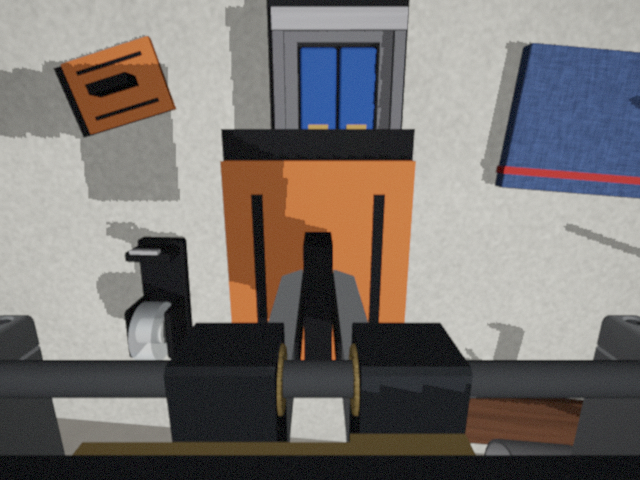

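```bash
cat >> h.py <<'E'
F=np.array([.5480,.2065,0]);Y=.103
def tcp(lx,lz,th):
    "TCP for lip at frame x lx, z lz (mm), tilt th"
    v=R.from_euler('y',-th).apply([83,0,14])+[lx,0,lz]
    return F+R.from_euler('z',Y).apply(v)/1000
def lip(off=(83,0,14)):
    o=ctrl.get_obs();Rt=R.from_euler('xyz',o['eef_rot'])*R.from_euler('x',np.pi).inv()*R.from_euler('z',np.pi).inv()
    L=np.array(o['ee_pos'])-Rt.apply(off)/1000
    Ru=R.from_euler('z',Y);zx=Ru.inv().apply(Rt.apply([1,0,0]))
    print('t',round(o['time_s'],2),'lip frame mm',(Ru.inv().apply(L-F)*1000).round(2),'tilt',round(np.arcsin(zx[2]),4),'yawerr',round(zx[1],4),'Fframe',Ru.inv().apply(o['force']).round(2),'M',np.round(o['moment'],2))
E
python3 -c "
from h import *
lip()
delta(tcp(-52,85,.2),Y,.2)"
```

```text
t 5.9 lip frame mm [ 27.37 -19.28 225.97] tilt -0.0003 yawerr -0.0021 Fframe [-1.13 -0.22 -2.41] M [0.02 0.01 0.01]
t 5.9 shift [ 83.8  19.3 124.8] rot [-0.0004 -0.2003 -0.0021] F [-1.1  -0.34 -2.41]
```

To row units: 125 mm / 1000 = 0.125, 84 mm / 1000 = 0.084, -0.2 rad / 0.7854 = -0.2546.

>>> arm_command([
  [[0.084,0.019,0.06,0,-0.2546,-0.0025,1],[0.084,0.019,0.06,0,-0.2546,-0.0025,1],[0.084,0.019,0.06,0,-0.2546,-0.0025,1],[0.084,0.019,0.125,0,-0.2546,-0.0025,1],[0.084,0.019,0.125,0,-0.2546,-0.0025,1],[0.084,0.019,0.125,0,-0.2546,-0.0025,1],[0.084,0.019,0.125,0,-0.2546,-0.0025,1]],
])

```text
time_s: 6.6
ee_pos: [0.5749, 0.2097, 0.1161]
eef_rot: [-3.142, 0.201, -3.038]
force: [0.1, -1.0, -2.2]
grip_width: 0.0137
grip_force: 45.0
```

```bash
python3 -c "
from h import *
lip()
delta(tcp(-52,85,.2),Y,.2)
delta(tcp(-52,47.5,.2),Y,.2)"
```

```text
t 6.6 lip frame mm [-51.45   0.34  85.78] tilt 0.2011 yawerr 0.0005 Fframe [-0.04 -0.99 -2.22] M [-0.02  0.15 -0.06]
t 6.6 shift [ 0.7 -0.4  0.7] rot [0.0001 0.0011 0.0005] F [ 0.06 -0.99 -2.22]
t 6.6 shift [ 8.2 -0.4 37.5] rot [0.0001 0.0011 0.0005] F [ 0.06 -0.99 -2.22]
```

To row units: 37 mm / 1000 = 0.037, 36 mm / 1000 = 0.036, 0.001 rad / 0.7854 = 0.0013.

>>> arm_command([
  [[0.004,0,0.012,0,0.0013,0,1],[0.006,0,0.022,0,0.0013,0,1],[0.007,0,0.03,0,0.0013,0,1],[0.008,0,0.034,0,0.0013,0,1],[0.008,0,0.036,0,0.0013,0,1],[0.008,0,0.037,0,0.0013,0,1],[0.008,0,0.037,0,0.0013,0,1],[0.008,0,0.037,0,0.0013,0,1]],
])

```text
time_s: 7.4
ee_pos: [0.574, 0.21, 0.0775]
eef_rot: [-3.141, 0.199, -3.037]
force: [-0.6, -0.4, -3.2]
grip_width: 0.0138
grip_force: 45.0
```

```bash
python3 - <<'E'
from h import *
lip()
delta(tcp(-67,46.5,.2),Y,.2)
im,d,P,k=cloud('scene');cv2.imwrite('pics/s3.png',cv2.resize(im[180:320,340:480],None,fx=4,fy=4,interpolation=cv2.INTER_CUBIC))
E
```

```text
t 7.4 lip frame mm [-52.4    0.69  47.31] tilt 0.1995 yawerr 0.0012 Fframe [-0.67 -0.36 -3.17] M [ 0.02  0.23 -0.03]
t 7.4 shift [14.5 -0.8 -2.1] rot [ 0.0001 -0.0005  0.0012] F [-0.63 -0.42 -3.17]
```

View pics/s3.png

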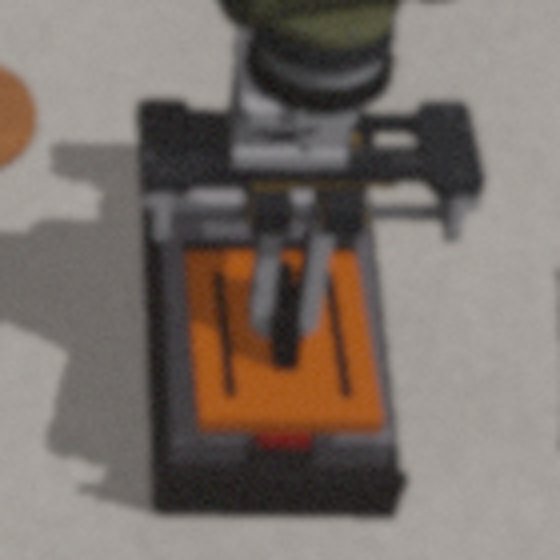

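To row units: 15.5 mm / 1000 = 0.0155, 14 mm / 1000 = 0.014, 0.001 rad / 0.7854 = 0.0013.

>>> arm_command([
  [[0.002,-0.0008,0,0,0,0.0013,1],[0.004,-0.0008,0,0,0,0.0013,1],[0.006,-0.0008,-0.0005,0,0,0.0013,1],[0.008,-0.0008,-0.001,0,0,0.0013,1],[0.01,-0.0008,-0.0012,0,0,0.0013,1],[0.012,-0.0008,-0.0016,0,0,0.0013,1],[0.014,-0.0008,-0.002,0,0,0.0013,1],[0.0155,-0.0008,-0.0023,0,0,0.0013,1],[0.0155,-0.0008,-0.0023,0,0,0.0013,1]],
])

```text
time_s: 8.35
ee_pos: [0.5582, 0.2075, 0.0764]
eef_rot: [-3.142, 0.199, -3.038]
force: [-1.1, 0.2, -2.3]
grip_width: 0.0138
grip_force: 45.0
```

```bash
python3 - <<'E'
from h import *
lip()
E
```

```text
t 8.35 lip frame mm [-68.39  -0.09  46.27] tilt 0.199 yawerr 0.0003 Fframe [-1.03  0.33 -2.28] M [ 0.03  0.2  -0.03]
```

To row units: 4 mm / 1000 = 0.004, 3 mm / 1000 = 0.003.

>>> arm_command([
  [[0.001,0,-0.0002,0,0,0,1],[0.002,0,-0.0004,0,0,0,1],[0.003,0,-0.0006,0,0,0,1],[0.004,0,-0.0008,0,0,0,1],[0.004,0,-0.0008,0,0,0,1]],
])

```text
time_s: 8.85
ee_pos: [0.5541, 0.207, 0.0763]
eef_rot: [-3.142, 0.199, -3.038]
force: [-0.4, -1.3, -2.8]
grip_width: 0.0135
grip_force: 45.0
```

To row units: 1 mm / 1000 = 0.001, 0.5 mm / 1000 = 0.0005.

>>> arm_command([
  [[0.0005,0,-0.0001,0,0,0,1],[0.001,0,-0.0002,0,0,0,1],[0.001,0,-0.0002,0,0,0,1]],
])

```text
time_s: 9.15
ee_pos: [0.5532, 0.2069, 0.0763]
eef_rot: [-3.142, 0.199, -3.038]
force: [0.2, -0.7, -3.0]
grip_width: 0.0134
grip_force: 45.0
```

To row units: 1 mm / 1000 = 0.001, 0.5 mm / 1000 = 0.0005.

>>> arm_command([
  [[0.0005,0,-0.0001,0,0,0,1],[0.001,0,-0.0002,0,0,0,1],[0.001,0,-0.0002,0,0,0,1]],
])

```text
time_s: 9.45
ee_pos: [0.5523, 0.2069, 0.0764]
eef_rot: [3.142, 0.199, -3.038]
force: [0.5, -0.8, -2.1]
grip_width: 0.0137
grip_force: 45.0
```

To row units: 0.5 mm / 1000 = 0.0005, -0.1 mm / 1000 = -0.0001.

>>> arm_command([
  [[0.0005,0,-0.0001,0,0,0,1],[0.0005,0,-0.0001,0,0,0,1]],
])

```text
time_s: 9.65
ee_pos: [0.552, 0.2068, 0.0765]
eef_rot: [3.142, 0.2, -3.038]
force: [3.1, -0.1, -2.3]
grip_width: 0.0138
grip_force: 45.0
```

To row units: 0.5 mm / 1000 = 0.0005, -0.1 mm / 1000 = -0.0001.

>>> arm_command([
  [[0.0005,0,-0.0001,0,0,0,1],[0.0005,0,-0.0001,0,0,0,1]],
])

```text
time_s: 9.85
ee_pos: [0.5519, 0.2068, 0.0768]
eef_rot: [3.141, 0.201, -3.038]
force: [5.5, -0.7, -3.3]
grip_width: 0.0138
grip_force: 45.0
```

To row units: 1 mm / 1000 = 0.001, 0.5 mm / 1000 = 0.0005.

>>> arm_command([
  [[0,0,0.0005,0,0,0,1],[-0.0002,0,0.001,0,0,0,1],[-0.0002,0,0.001,0,0,0,1]],
])

```text
time_s: 10.15
ee_pos: [0.552, 0.2069, 0.0758]
eef_rot: [3.141, 0.2, -3.038]
force: [4.3, -0.3, 0.2]
grip_width: 0.0136
grip_force: 45.0
```

```bash
python3 - <<'E'
from h import *
lip()
for th,z in((.14,45.8),(.08,45.5),(.05,45.3),(.02,45),(0,45),):
    delta(tcp(-74.8,z,th),Y,th)
E
```

```text
t 10.15 lip frame mm [-7.453e+01 -4.000e-02  4.554e+01] tilt 0.2001 yawerr 0.0001 Fframe [ 4.2  -0.78  0.22] M [ 0.07 -0.77 -0.11]
t 10.15 shift [-0.5  0.   4.7] rot [0.0002 0.0601 0.0001] F [ 4.26 -0.34  0.22]
t 10.15 shift [-0.8  0.  10. ] rot [2.000e-04 1.201e-01 1.000e-04] F [ 4.26 -0.34  0.22]
t 10.15 shift [-0.9  0.  12.7] rot [0.0002 0.1501 0.0002] F [ 4.26 -0.34  0.22]
t 10.15 shift [-0.8  0.  15.6] rot [0.0002 0.1801 0.0002] F [ 4.26 -0.34  0.22]
t 10.15 shift [-0.8  0.  17.2] rot [2.000e-04 2.001e-01 2.000e-04] F [ 4.26 -0.34  0.22]
```

To row units: 8 mm / 1000 = 0.008, 6.3 mm / 1000 = 0.0063, 0.02 rad / 0.7854 = 0.0255.

>>> arm_command([
  [[-0.0003,0,0.0015,0,0.0255,0,1],[-0.0005,0,0.0031,0,0.0509,0,1],[-0.0007,0,0.0046,0,0.0764,0,1],[-0.0009,0,0.0063,0,0.1019,0,1],[-0.001,0,0.008,0,0.1273,0,1],[-0.001,0,0.008,0,0.1273,0,1]],
])

```text
time_s: 10.75
ee_pos: [0.5543, 0.2071, 0.0675]
eef_rot: [3.142, 0.098, -3.039]
force: [4.8, 1.1, -1.7]
grip_width: 0.0137
grip_force: 45.0
```

```bash
python3 - <<'E'
from h import *
lip()
for th,z in((.06,45.6),(.04,45.6),(.02,45.4),(0,45.3),(-.01,45.3)):
    delta(tcp(-74.5,z,th),Y,th)
E
```

```text
t 10.75 lip frame mm [-7.490e+01 -6.000e-02  4.548e+01] tilt 0.0978 yawerr 0.0 Fframe [ 4.9   0.62 -1.74] M [ 0.18 -0.76 -0.06]
t 10.75 shift [-0.9  0.1  3.1] rot [0.0001 0.0378 0.0001] F [ 4.81  1.12 -1.74]
t 10.75 shift [-1.1  0.1  4.7] rot [0.0001 0.0578 0.0001] F [ 4.81  1.12 -1.74]
t 10.75 shift [-1.2  0.1  6.6] rot [0.0001 0.0778 0.0001] F [ 4.81  1.12 -1.74]
t 10.75 shift [-1.3  0.1  8.4] rot [0.0001 0.0978 0.0001] F [ 4.81  1.12 -1.74]
t 10.75 shift [-1.4  0.1  9.2] rot [1.000e-04 1.078e-01 1.000e-04] F [ 4.81  1.12 -1.74]
```

To row units: 3.1 mm / 1000 = 0.0031, 2 mm / 1000 = 0.002, 0.038 rad / 0.7854 = 0.0484.

>>> arm_command([
  [[-0.0006,0,0.001,0,0.0153,0,1],[-0.0008,0,0.002,0,0.0318,0,1],[-0.0009,0,0.0031,0,0.0484,0,1],[-0.0009,0,0.0031,0,0.0484,0,1]],
])

```text
time_s: 11.15
ee_pos: [0.555, 0.2072, 0.0643]
eef_rot: [-3.142, 0.059, -3.038]
force: [0.3, 0.4, -1.8]
grip_width: 0.0139
grip_force: 45.0
```

```bash
python3 -c "
from h import *
lip()"
```

```text
t 11.15 lip frame mm [-74.96  -0.09  45.43] tilt 0.0591 yawerr 0.0002 Fframe [ 0.3   0.37 -1.78] M [ 0.16  0.06 -0.04]
```

To row units: 3.4 mm / 1000 = 0.0034, 2.6 mm / 1000 = 0.0026, 0.04 rad / 0.7854 = 0.0509.

>>> arm_command([
  [[-0.0001,0,0.0008,0,0.0127,0,1],[-0.0002,0,0.0017,0,0.0255,0,1],[-0.0002,0,0.0026,0,0.0382,0,1],[-0.0002,0,0.0034,0,0.0509,0,1],[-0.0002,0,0.0034,0,0.0509,0,1]],
])

```text
time_s: 11.65
ee_pos: [0.5557, 0.2071, 0.0611]
eef_rot: [-3.141, 0.02, -3.038]
force: [-1.8, -0.6, -2.6]
grip_width: 0.0134
grip_force: 45.0
```

```bash
python3 -c "
from h import *
lip()"
```

```text
t 11.65 lip frame mm [-75.01  -0.18  45.47] tilt 0.0199 yawerr 0.0002 Fframe [-1.9  -0.44 -2.63] M [ 0.01  0.31 -0.05]
```

To row units: 1.8 mm / 1000 = 0.0018, 1.3 mm / 1000 = 0.0013, 0.02 rad / 0.7854 = 0.0255.

>>> arm_command([
  [[0,0,0.0004,0,0.0064,0,1],[0,0,0.0008,0,0.0127,0,1],[0,0,0.0013,0,0.0191,0,1],[0,0,0.0018,0,0.0255,0,1],[0,0,0.0018,0,0.0255,0,1]],
])

```text
time_s: 12.15
ee_pos: [0.5559, 0.2072, 0.0595]
eef_rot: [3.142, 0.001, -3.038]
force: [-0.2, -0.0, -2.2]
grip_width: 0.0135
grip_force: 45.0
```

```bash
python3 -c "
from h import *
lip()"
```

```text
t 12.15 lip frame mm [-75.09  -0.11  45.43] tilt 0.0008 yawerr 0.0002 Fframe [-0.17  0.01 -2.16] M [ 0.02  0.15 -0.03]
```

To row units: 1 mm / 1000 = 0.001, 0.5 mm / 1000 = 0.0005, 0.006 rad / 0.7854 = 0.0076.

>>> arm_command([
  [[0,0,0.0005,0,0.0038,0,1],[0,0,0.001,0,0.0076,0,1],[0,0,0.001,0,0.0076,0,1]],
])

```text
time_s: 12.45
ee_pos: [0.5558, 0.2072, 0.059]
eef_rot: [-3.142, -0.005, -3.038]
force: [-4.4, -1.3, 3.5]
grip_width: 0.0134
grip_force: 45.0
```

```bash
python3 -c "
from h import *
lip()"
```

```text
t 12.45 lip frame mm [-75.22  -0.09  45.45] tilt -0.0051 yawerr 0.0003 Fframe [-4.51 -0.79  3.49] M [-0.11  0.58 -0.06]
```

To row units: 1.5 mm / 1000 = 0.0015, 1 mm / 1000 = 0.001, 0.008 rad / 0.7854 = 0.0102.

>>> arm_command([
  [[0.0002,0,0.0005,0,0.0051,0,1],[0.0005,0,0.001,0,0.0076,0,1],[0.0005,0,0.0015,0,0.0102,0,1],[0.0005,0,0.0015,0,0.0102,0,1]],
])

```text
time_s: 12.85
ee_pos: [0.5558, 0.2072, 0.0589]
eef_rot: [3.141, -0.011, -3.038]
force: [-7.4, -3.2, 15.9]
grip_width: 0.0136
grip_force: 45.0
```

```bash
python3 -c "
from h import *
lip()
im,d,P,k=cloud('scene');cv2.imwrite('pics/s4.png',cv2.resize(im[180:320,340:480],None,fx=4,fy=4,interpolation=cv2.INTER_CUBIC))
"
```

```text
t 12.85 lip frame mm [-75.34  -0.11  45.81] tilt -0.0115 yawerr 0.0003 Fframe [-7.69 -2.44 15.89] M [-0.55  1.23 -0.01]
```

View pics/s4.png

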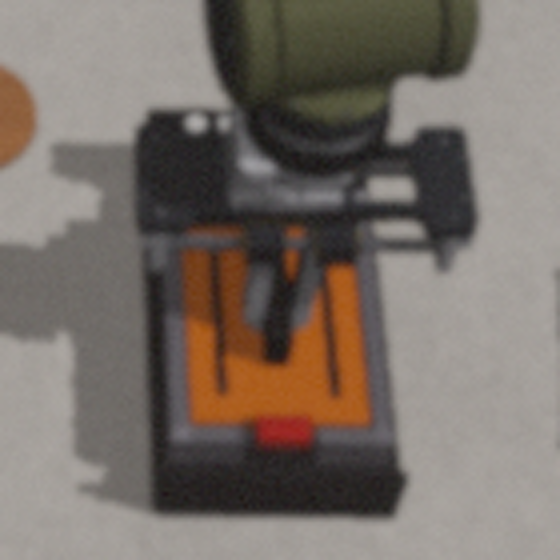

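To row units: -2 mm / 1000 = -0.002, -1 mm / 1000 = -0.001, -0.01 rad / 0.7854 = -0.0127.

>>> arm_command([
  [[-0.0002,0,-0.001,0,-0.0064,0,1],[-0.0005,0,-0.002,0,-0.0127,0,1],[-0.0005,0,-0.002,0,-0.0127,0,1],[-0.0005,0,-0.002,0,-0.0127,0,0],[-0.0005,0,-0.002,0,-0.0127,0,0],[-0.0005,0,-0.002,0,-0.0127,0,0],[-0.0005,0,-0.002,0,-0.0127,0,0],[-0.0005,0,-0.002,0,-0.0127,0,0]],
])

```text
time_s: 13.7
ee_pos: [0.5558, 0.2072, 0.0591]
eef_rot: [3.142, -0.003, -3.038]
force: [0.3, 0.0, 0.0]
grip_width: 0.0466
grip_force: 0.0
```

>>> arm_command([
  [[0,0,-0.01,0,0,0,-0.1],[0,0,-0.03,0,0,0,-0.1],[0,0,-0.07,0,0,0,-0.1],[0,0,-0.12,0,0,0,-0.1],[-0.06,0,-0.16,0,0,0,-0.1],[-0.11,0,-0.16,0,0,0,-0.1],[-0.11,0,-0.16,0,0,0,-0.1],[-0.11,0,-0.16,0,0,0,-0.1],[-0.11,0,-0.16,0,0,0,-0.1]],
])

```text
time_s: 14.6
ee_pos: [0.6654, 0.2185, 0.2186]
eef_rot: [-3.142, -0.004, -3.038]
force: [-0.2, 0.4, -0.3]
grip_width: 0.0517
grip_force: 0.0
```

```bash
python3 - <<'E'
from h import *
o=ctrl.get_obs();print(o['time_s'],o['ee_pos'],o['grip_width'])
im,d,P,k=cloud('wrist');cv2.imwrite('pics/w5.png',im)
Q=R.from_euler('z',Y).inv().apply(P.reshape(-1,3)-F).reshape(P.shape)*1000
hsv=cv2.cvtColor(im,cv2.COLOR_BGR2HSV);m=(cv2.inRange(hsv,(5,120,60),(22,255,255))>0)&(d>0)&(abs(Q[...,0])<90)&(abs(Q[...,1])<60)
q=Q[m];A=np.c_[q[:,:2],np.ones(len(q))];c=np.linalg.lstsq(A,q[:,2],rcond=None)[0]
print(len(q),'plane',c.round(4),'range',np.percentile(q,[.5,99.5],axis=0).round(1).tolist())
E
```

```text
14.6 [0.66537517 0.21854776 0.21856498] 0.05169630761221186
15446 plane [2.74700e-01 1.76000e-02 6.00093e+01] range [[-62.1, -51.6, 45.4], [88.2, 51.6, 335.8]]
```

View pics/w5.png

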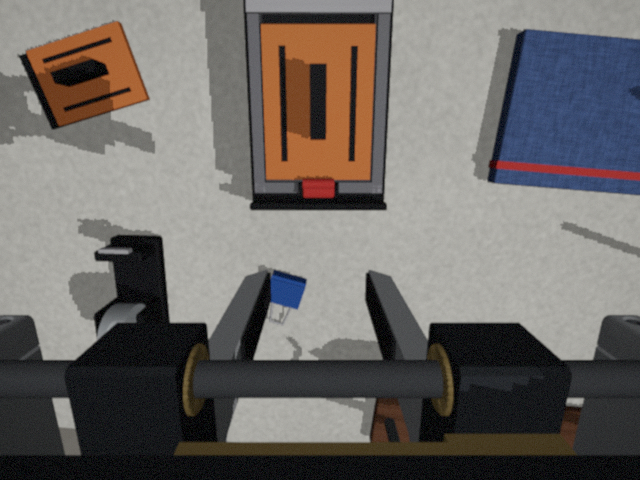

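The wrist view shows the lid in the bay, centred at (318,100), with its front edge under the red catch at (318,188). I'll check that it lies flat, leaving the gripper's points out of the fit, and hand in if it does.

```bash
python3 - <<'E'
from h import *
im,d,P,k=cloud('wrist')
Q=R.from_euler('z',Y).inv().apply(P.reshape(-1,3)-F).reshape(P.shape)*1000
hsv=cv2.cvtColor(im,cv2.COLOR_BGR2HSV);m=(cv2.inRange(hsv,(5,120,60),(22,255,255))>0)&(d>0)&(Q[...,0]>-57)&(Q[...,0]<70)&(abs(Q[...,1])<47)&(Q[...,2]<68)
q=Q[m];c=np.linalg.lstsq(np.c_[q[:,:2],np.ones(len(q))],q[:,2],rcond=None)[0]
print(len(q),c.round(4))
if abs(c[0])<.02 and abs(c[1])<.02 and abs(c[2]-55)<2.5: print(ctrl.hand_in())
E
```

```text
12732 [1.20000e-03 2.00000e-04 5.55322e+01]
the job is handed in; nothing more can be done
None
```

The lid is on and handed in: it lies flat (tilt about 0.001 rad), its front edge is under the red catch, and the gripper has let go. The highest wrist forces I read were about 5.5 N while tilted and 18 N when pressing down.

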